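# Dispense one equipment foot and slide it aside

## Robot

A 7-joint arm with a two-finger parallel gripper is mounted at the origin on the work surface. World frame = base frame: x ahead of the robot, y to its left, z up, the work surface at z = 0. Lengths are in m, angles in rad, forces in N, time in s.
With the tool pointing down it reaches from about 0.425 to 0.925 m from the base axis. Payload 6.8 kg.
Tool frame: the origin (TCP) lies at the very end of the fingers, on their centre line; the grasp point (between the pads) lies 19 mm behind it; z points along the fingers, y is the line along which they close (so a half turn about z gives the same grasp; the last joint's range is limited). The gripper opens to 85 mm and grips with 20 to 120 N. Pads are 22 mm wide; open, the fingers measure 114 mm over their backs; the gripper's body (76 mm by 85 mm) begins 54 mm behind the grasp point. The pads swing forward as they close: fully open they stand 13 mm farther back than shut.
Start: joints at [1.099, 0.477, 0.022, 1.555, -0.011, 1.109, -0.083], TCP at [0.24, -0.631, 0.231] pointing down, gripper open.
Joint ranges: [-2.96, 2.96], [-0.34, 2.1], [-1.41, 1.46], [0.24, 2.44], [-1.37, 4.51], [0.17, 1.92], [-2.96, 2.96]. Speed limits (rad/s): [2.39, 2.39, 3.14, 3.14, 3.14, 3.14, 3.14].

## Interface

Orientations are given as a unit quaternion [w, x, y, z].
In Python, from station import get_obs, read_camera, hand_in gives the robot as it stands.
- The arm moves only by the tool arm_command, never from a script. Its argument "commands" is one flat list of numbers, 7 for each row, row after row: the shift along the tool's x, y, z in m, then the turn, a rotation vector about the tool's x, y, z in degrees, then the opening, from 0 (shut) to 1 (fully open). In form: [tx, ty, tz, rx, ry, rz, fingers, tx, ty, tz, rx, ry, rz, fingers, ...]. A call has 1 to 8 rows; each row is the pose to reach, as a shift and turn from the pose commanded when the call began, along the tool's axes at that moment; what a row does not reach only later rows make up. A row lasts 1/10 s, in which the tool goes at most 50 mm and 8.59 degrees, less where a joint would pass 70% of its speed; a pose out of reach is approached as far as the arm can. A call with a gripper value outside its range is refused whole. The fingers move at their own pace and stop on an object; "force" is the grip in N (left out, the last holds). Time passes only in rows, so rows that repeat a pose let the fingers close. It gives the time, the measured TCP pose, the force, the opening and the grip force at its end, in the units of the state.
- get_obs(): the state, without advancing time (a new reading comes with each control period).
- read_camera(name): name is "scene" or "top"; returns a dict with "img" (420x560x3 uint8, red, green, blue), "camera_matrix" (3x3 intrinsics, pixels), "k1" (the pictures are not rectified: a ray, as slopes to the right and down, at radius r is drawn at 1 + k1 r^2 times it, then the intrinsics apply), "pose" (4x4, takes a point from camera to world coordinates). Camera axes: x right, y down, z forward; pixel columns grow to the right and rows downward; lengths in m; the calibration is good to about 2 mm. A picture is of the moment at which its call begins. There is no depth.
- hand_in(): hands the job in; it is judged then, once.
The state is a dict: "t": time; "q": joint angles; "joint_vel": joint speeds; "joint_torque": joint torques, N m; "eef_pos": TCP position; "tool_rot": TCP orientation; "contact_force": force on the tool from outside, world axes, zero at the start; "torque": the same for the moment, N m; "gripper_width": opening from 0.0 (shut) to 1.0 (fully open); "grasp_force": force on a finger pad.
Only numpy, scipy, OpenCV 4.12 (cv2) and the standard library are available. Lean on these libraries where they do the work, as an engineer would, in place of code of your own. Each camera call takes 0.05 s, during which the arm holds its last target. There are 200 camera calls.

## Task

Press the feeder's plunger all the way down once and let it come back up, so that a single round foot comes out; then push that foot across the bench with your fingertips until it lies wholly on the round rubber patch beside the feeder. Slide the foot without lifting it, keep the other feet in the feeder, and do not disturb the other things on the bench.

Things in the scene. Friction and masses are not known exactly. Their poses are not given: they have to be found in the camera images.
- feeder: foot feeder bolted to the bench. Origin on the bench at the middle of its magazine; +x points out of the outlet, away from the robot within 0.3 rad. Magazine: open-topped aluminium shaft, 51 x 51 mm, 46 mm high, no floor (the feet stand on the bench). Behind it, local x -25 to -100 mm, a grey tower 52 mm wide, 85 mm high, with the plunger on top; flanges 4 mm high, 92 mm over all
- outlet (a point): middle of the 15 mm high gate at the foot of the magazine's front, at bench height, local x +25.5 mm of the feeder. A full press leaves the ejected foot flat on the bench, its middle about 70 mm in front of the magazine's middle (about 45 mm from this point); it may slide on a little
- plunger_top (a point): centre of the top of the plunger's black cap (36 mm across, 12 mm thick), 137 mm above the bench when up; 62 mm behind the magazine's middle (local x -62 mm of the feeder). It moves down with the plunger
- plunger (a joint): plunger travel in m: 0 up, 0.028 fully down on its stop. A spring returns it (4.5 N at the top, 8 N at the bottom; with friction pressing takes up to about 12 N). It drives a blade at 2.5 times its travel that pushes the lowest foot out of the gate. Once it is up again the next foot has dropped down: every full press ejects one
- foot1: round turned-aluminium equipment foot, 40 mm across, 12 mm high, about 20 g, origin at the centre of its underside; the lowest in the magazine, the one that is ejected
- foot2: round turned-aluminium equipment foot, 40 mm across, 12 mm high, about 20 g, origin at the centre of its underside; number 2 from the bottom of the stack in the magazine, stays in it
- foot3: round turned-aluminium equipment foot, 40 mm across, 12 mm high, about 20 g, origin at the centre of its underside; number 3 from the bottom of the stack in the magazine, stays in it
- patch: round black rubber patch, 84 mm across, paper-thin and flush (nothing to catch on), on the bench to the left or to the right of the feeder's outlet; origin at its centre
- bin: open grey plastic parts bin with a few screws, 70 x 70 x 40 mm high, fixed to the bench, bystander; it stands on the side of the feeder where the patch is not
- jar: small clear screw-top jar, 42 mm across, 50 mm high, bystander
- spool: steel solder spool standing on its flange, 52 mm across, 42 mm high, bystander
- screwdriver: screwdriver lying on the bench, 170 mm long, bystander
- wrench: wrench lying on the bench, 140 mm long, bystander
- bottle: white flux bottle, 40 mm across, 90 mm high, bystander
- mug: white mug, 80 mm across, 90 mm high, bystander
There are look-alikes about, which are no part of the job. What is shaped like the feeder but yellow is not meant.

How it is judged:
On the way, in this order (a step that is already met when the one before it is completed fails the run):
1. the plunger is pressed all the way down (value of joint plunger above 0.025 m), for 0.05 s.
2. the plunger is back up and one foot lies in front of the gate (value of joint plunger below 0.003 m and x of foot1 in the frame of feeder above 0.055 m and horizontal distance between foot1 and patch above 0.04 m and horizontal distance between each of foot2, foot3 and feeder below 0.012 m), for 0.1 s.
At the end, for the whole second after the job is handed in: The ejected foot lies flat and at rest on the patch, its middle within 24 mm of the patch's middle; the plunger is up (within 3 mm); the other two feet are in the magazine (within 12 mm of its axis) (horizontal distance between foot1 and patch below 0.024 m and height (world z) of foot1 below 0.003 m and angle between foot1's own z axis and vertical below 0.1 rad and linear speed of foot1 below 0.01 m/s and value of joint plunger below 0.003 m and horizontal distance between each of foot2, foot3 and feeder below 0.012 m); the robot touches nothing.
It fails at once if the foot is pushed with the arm or the gripper's body instead of the fingers (contact force between the arm and foot1 above 2 N).
It fails at once if the foot is lifted off the bench (more than 10 mm) or tipped up (height (world z) of foot1 above 0.01 m or angle between foot1's own z axis and vertical above 0.6 rad).
It fails at once if a second foot leaves the feeder, or is lifted out (horizontal distance between any of foot2, foot3 and feeder above 0.015 m or height (world z) of foot2 above 0.024 m or height (world z) of foot3 above 0.036 m).
It fails at once if a bystander is moved more than 20 mm (distance of any of jar, spool, screwdriver, wrench, bottle, mug from where it was at the start of the episode above 0.02 m).
It also fails if it takes over 48 s, if anything falls off the work surface, if the arm or the gripper's body presses on something with over 40 N, if the wrist force passes 120 N, or if a joint passes its speed limit or range.

## Working session

There is one attempt and no reset: what is moved stays moved. The work goes in short steps, Python scripts to look and compute and a tool call to move; the robot and the scene stay as the last step left them, time stands still between calls to the robot, and variables do not carry over. Pictures are saved under pics/ and viewed, at most 10 in all, crops included, and the job is handed in when it is done.

Besides the shell and the picture viewer there is one more tool, called after ">>>" in YAML: its name, and indented under it one key for each argument. arm_command: Moves the arm, as the interface text tells. Its arguments: {"type":"object","properties":{"commands":{"type":"array","items":{"type":"number"}},"force":{"type":"number"}},"required":["commands"]}

```bash
ls; mkdir -p pics; cat > h.py <<'E'
import numpy as np, cv2
from station import get_obs, read_camera
def snap(n,fn):
    c=read_camera(n); cv2.imwrite(fn,c["img"][:,:,::-1]); np.savez(fn[:-4]+'.npz',**{k:np.array(v) for k,v in c.items()}); return c
def load(fn): return dict(np.load(fn))
def ray(c,u,v):
    K=c["camera_matrix"]; k1=float(c["k1"])
    d=np.array([(u-K[0,2])/K[0,0],(v-K[1,2])/K[1,1]]); s=d.copy()
    for _ in range(30): s=d/(1+k1*(s@s))
    P=c["pose"]; return P[:3,3],P[:3,:3]@np.array([s[0],s[1],1])
def onz(c,u,v,z=0):
    o,d=ray(c,u,v); return o+d*(z-o[2])/d[2]
def proj(c,p):
    P=c["pose"]; K=c["camera_matrix"]; x=P[:3,:3].T@(np.array(p)-P[:3,3]); s=x[:2]/x[2]; s=s*(1+float(c["k1"])*(s@s))
    return np.array([K[0,0]*s[0]+K[0,2],K[1,1]*s[1]+K[1,2]])
E
python3 - <<'E'
from h import *
for n in("scene","top"):
    c=snap(n,f"pics/{n}0.png"); print(n,c["pose"].round(3).tolist(),c["k1"],c["camera_matrix"].tolist())
o=get_obs();print({k:np.round(v,3).tolist() for k,v in o.items()})
E
```

```text
pics
scene [[0.651, 0.645, -0.399, 0.978], [0.759, -0.557, 0.337, -0.291], [-0.005, -0.522, -0.853, 1.029], [0.0, 0.0, 0.0, 1.0]] -0.1263708436093964 [[429.6132341695972, 0.0, 280.926930098637], [0.0, 429.6132341695972, 213.53040667387063], [0.0, 0.0, 1.0]]
top [[-0.013, -1.0, 0.028, 0.499], [-1.0, 0.014, 0.005, 0.063], [-0.005, -0.028, -1.0, 1.298], [0.0, 0.0, 0.0, 1.0]] 0.014772832718386605 [[523.9213070851908, 0.0, 283.8920878681841], [0.0, 523.9213070851908, 211.38300374512977], [0.0, 0.0, 1.0]]
{'t': 0.1, 'q': [1.099, 0.478, 0.022, 1.556, -0.011, 1.109, -0.083], 'joint_vel': [0.001, -0.0, -0.001, -0.004, 0.001, -0.001, -0.0], 'joint_torque': [0.004, -59.776, 1.613, -28.196, 0.013, 0.005, -0.0], 'eef_pos': [0.24, -0.63, 0.23], 'tool_rot': [-0.001, 0.983, 0.181, -0.0], 'contact_force': [-0.388, -0.485, -0.906], 'torque': [-0.005, -0.028, -0.017], 'grasp_force': 0.0, 'gripper_width': 0.998}
```

View pics/scene0.png

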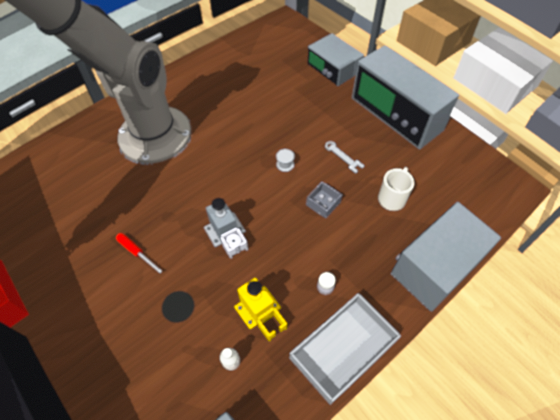

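View pics/top0.png

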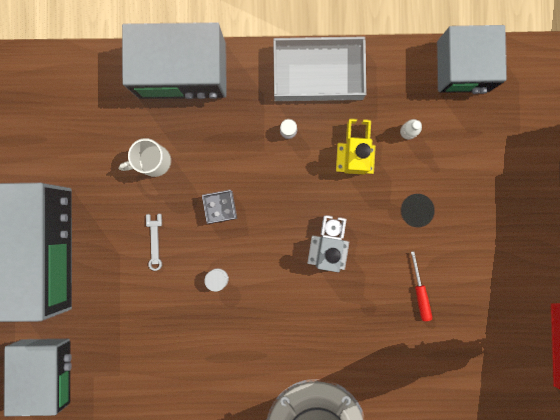

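The scene shows two feeder-shaped things: a grey one (scene 225,228; top 331,245) and a yellow one (scene 260,305; top 357,148). The grey one is meant, since yellow is excluded. The black patch is at top (418,210), scene (178,306), with the screwdriver just robot-side of it at top (418,285). Next I'll measure these and check the feeder in a crop.

```bash
cat > m.py <<'E'
from h import *
T=load("pics/top0.npz");S=load("pics/scene0.npz")
def blobs(c,name,box,f,amin=40):
    u0,v0,u1,v1=box; im=c["img"][v0:v1,u0:u1].astype(int); m=f(im).astype(np.uint8)
    n,l,st,ce=cv2.connectedComponentsWithStats(m)
    out=[]
    for i in range(1,n):
        if st[i,4]>=amin:
            out.append((ce[i]+[u0,v0],st[i,:].tolist(),(l==i)))
            print(name,(ce[i]+[u0,v0]).round(1),st[i,2:].tolist())
    return out
dark=lambda im:im.max(2)<45
grey=lambda im:(im.max(2)-im.min(2)<25)&(im.min(2)>70)
pt=blobs(T,"patchT",(395,190,440,232),dark); ps=blobs(S,"patchS",(155,285,205,325),dark)
ct=blobs(T,"capT",(318,240,350,272),dark); cs=blobs(S,"capS",(205,192,235,220),dark)
print("patch",onz(T,*pt[0][0]),onz(S,*ps[0][0]))
for z in(.125,.131,.137): print("cap",z,onz(T,*ct[0][0],z),onz(S,*cs[0][0],z))
g=blobs(T,"greyT",(300,205,360,280),grey,100)
E
python3 m.py
python3 - <<'E'
from h import *
T=load("pics/top0.npz");S=load("pics/scene0.npz")
a=cv2.resize(T["img"][200:285,295:375,::-1],None,fx=4.9,fy=4.9,interpolation=cv2.INTER_CUBIC)
b=cv2.resize(S["img"][190:275,190:270,::-1],None,fx=4.9,fy=4.9,interpolation=cv2.INTER_CUBIC)
cv2.imwrite("pics/crop.png",np.hstack([a,b]))
E
```

```text
capS [218.3 202.9] [11, 10, 75]Traceback (most recent call last):
  File "m.py", line 16, in <module>
    print("patch",onz(T,*pt[0][0]),onz(S,*ps[0][0]))
                         ~~^^^
IndexError: list index out of range
```

View pics/crop.png

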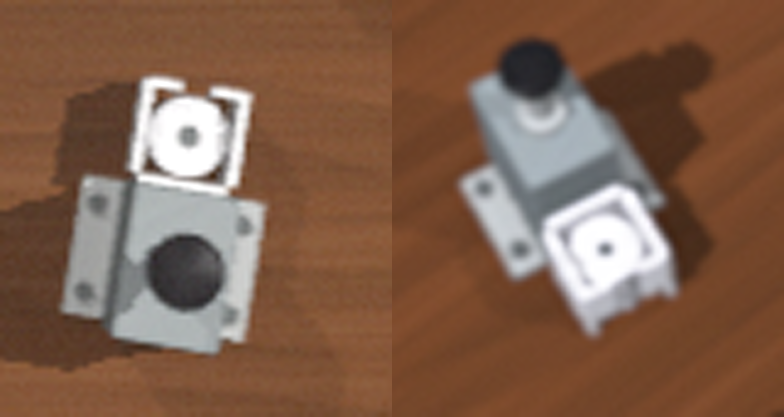

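The crop confirms the grey feeder. A foot is visible in its magazine, the slotted front faces away from the robot, and the black cap is at top-image pixel ≈(333,255). Next I'll loosen the mask thresholds.

```bash
sed -i 's/dark=.*/dark=lambda im:(im.max(2)<85)\&(im.max(2)-im.min(2)<16)/' m.py
sed -i '/greyT/d' m.py; cat >> m.py <<'E'
w=blobs(T,"whiteT",(315,208,352,242),lambda im:im.min(2)>200,20)
# foot top disc: circle centre from crop px (188,136)/4.9
f=np.array([295+188/4.9,200+136/4.9]); print("foot3top",onz(T,*f,.036)); f=np.array([190+(606-392)/4.9,190+248/4.9]); print("foot3S",onz(S,*f,.036))
q=np.array([(83,176),(63,314),(241,341),(266,204)])/4.9+[295,200]
Q=np.array([onz(T,*p,.004) for p in q]);print("flange",Q.round(4).tolist(),"sizes",np.linalg.norm(np.diff(Q,axis=0),axis=1))
e=Q[0]-Q[1]+Q[3]-Q[2];print("yaw",np.arctan2(e[1],e[0]),"mid",Q.mean(0))
l=Q[0]-Q[3]+Q[1]-Q[2];print("yaw2",np.arctan2(-l[0],l[1]))
m=(T["img"][240:330,400:445].astype(int)); m=(m[:,:,0]-m[:,:,1]>110)
v,u=np.nonzero(m);print("driver red",u.min()+400,u.max()+400,v.min()+240,v.max()+240)
for p in[(412,252),(415,285),(420,285),(432,320)]: print(p,onz(T,*p,.005).round(3))
for n,p in dict(yelF=(349,121),yelR=(337,172),yelR2=(374,174),bottle=(410,132),jar=(288,128)).items(): print(n,onz(T,*p,.0).round(3))
E
python3 m.py
```

```text
patchT [417.3 210. ] [33, 33, 843]
patchS [177.6 306.3] [31, 30, 720]
capT [331.8 255.3] [15, 15, 166]
capS [218.2 203.9] [14, 11, 114]
patch [ 0.53392813 -0.26089254  0.        ] [ 0.53345639 -0.25954464  0.        ]
cap 0.125 [ 0.4320274 -0.0371602  0.125    ] [ 0.42956884 -0.03476551  0.125     ]
cap 0.131 [ 0.4323699  -0.03664736  0.131     ] [ 0.43320519 -0.03646576  0.131     ]
cap 0.137 [ 0.43271239 -0.03613452  0.137     ] [ 0.43684153 -0.03816601  0.137     ]
whiteT [332.9 227.6] [24, 24, 320]
foot3top [ 0.49298533 -0.04961808  0.036     ]
foot3S [ 0.49469853 -0.0465633   0.036     ]
flange [[0.4734, 0.0007, 0.004], [0.4042, 0.0118, 0.004], [0.3896, -0.0774, 0.004], [0.4581, -0.0911, 0.004]] sizes [0.07006327 0.09039202 0.06992457]
yaw -0.17835747164194055 mid [ 0.43132645 -0.03901518  0.004     ]
yaw2 -0.16410789724403776
driver red 416 431 286 320
(412, 252) [ 0.431 -0.245  0.005]
(415, 285) [ 0.35  -0.25   0.005]
(420, 285) [ 0.35  -0.262  0.005]
(432, 320) [ 0.264 -0.29   0.005]
yelF [ 0.758 -0.096  0.   ]
yelR [ 0.631 -0.064  0.   ]
yelR2 [ 0.625 -0.156  0.   ]
bottle [ 0.728 -0.247  0.   ]
jar [0.743 0.056 0.   ]
```

The measurements agree with the given sizes:
- The cap is at (0.433,-0.037). It sits 62 mm behind the magazine's middle at (0.494,-0.048).
- Feeder yaw is about -0.17, and the flange measures 70×90 mm.
- The patch is at (0.534,-0.260).

The push runs almost straight to the right. I'll move above the cap with the fingers shut and the tool turned for the push.

>>> arm_command:
  commands: [0.39,-0.485,0,0,0,-60.8,0,0.39,-0.485,0,0,0,-60.8,0,0.39,-0.485,0,0,0,-60.8,0,0.39,-0.485,0,0,0,-60.8,0,0.39,-0.485,0,0,0,-60.8,0,0.39,-0.485,0,0,0,-60.8,0,0.39,-0.485,0,0,0,-60.8,0,0.39,-0.485,0,0,0,-60.8,0]

```text
t: 0.9
eef_pos: [0.3635, -0.2484, 0.2312]
tool_rot: [0.0, 0.755, 0.655, -0.0]
contact_force: [1.4, 0.1, -1.3]
gripper_width: -0.002
grasp_force: 0.0
```

```bash
cat > go.py <<'E'
import sys
from h import *
from scipy.spatial.transform import Rotation as R
o=get_obs(); q=o["tool_rot"]; r=R.from_quat(np.roll(q,-1)); p=np.array(o["eef_pos"])
t=np.array([float(a) for a in sys.argv[1:4]]); yaw=np.radians(float(sys.argv[4]))
x=np.array([np.cos(yaw),np.sin(yaw),0]);z=np.array([0,0,-1.]);g=R.from_matrix(np.c_[x,np.cross(z,x),z])
print("t",o["t"],"pos",p.round(4),"F",np.round(o["contact_force"],1),"w",o["gripper_width"],"q",np.round(o["q"],2))
print("shift",(r.inv().apply(t-p)).round(4),"turn",np.degrees((r.inv()*g).as_rotvec()).round(2))
E
python3 go.py 0.433 -0.037 0.20 81.7
```

```text
t 0.9 pos [ 0.3635 -0.2484  0.2312] F [ 1.4  0.1 -1.3] w -0.001506068140705036 q [ 0.81  0.11 -0.37  2.07  0.05  0.97  0.27]
shift [0.2191 0.039  0.0311] turn [-0.01  0.01  0.18]
```

>>> arm_command:
  commands: [0.219,0.039,0,0,0,0,0,0.219,0.039,0,0,0,0,0,0.219,0.039,0,0,0,0,0,0.219,0.039,0,0,0,0,0,0.219,0.039,0,0,0,0,0,0.219,0.039,0.03,0,0,0,0,0.219,0.039,0.05,0,0,0,0,0.219,0.039,0.05,0,0,0,0]

```text
t: 1.7
eef_pos: [0.4317, -0.0391, 0.179]
tool_rot: [-0.002, 0.756, 0.654, -0.002]
contact_force: [-0.9, -0.4, -1.0]
gripper_width: -0.001
grasp_force: 0.0
```

```bash
python3 go.py 0.433 -0.037 0.14 81.7
python3 - <<'E'
from h import *
c=snap("scene","pics/s1.png"); d=snap("top","pics/t1.png")
a=cv2.resize(c["img"][130:280,130:330,::-1],None,fx=3,fy=3); cv2.imwrite("pics/s1c.png",a)
E
```

```text
t 1.7 pos [ 0.4317 -0.0391  0.179 ] F [-0.9 -0.4 -1. ] w -0.0014343464407840375 q [ 0.48  0.2  -0.58  2.13  0.14  0.86 -0.33]
shift [0.0023 0.0012 0.039 ] turn [-0.32  0.01 -0.01]
```

View pics/s1c.png

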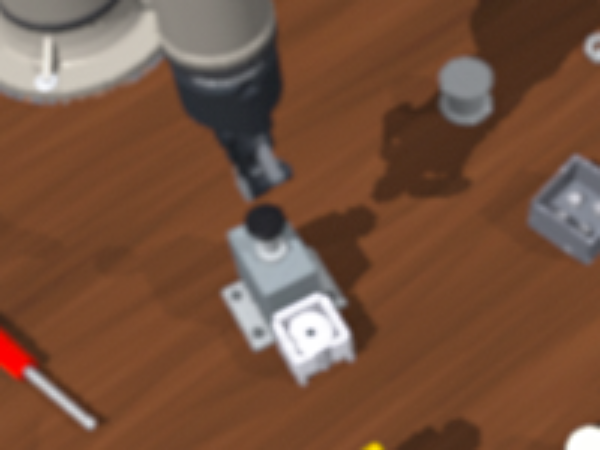

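The fingers hang straight above the cap, with tips at about (218,193) in the scene image and nothing between. Descending into the press.

>>> arm_command:
  commands: [0.002,0.001,0.02,0,0,0,0,0.002,0.001,0.036,0,0,0,0,0.002,0.001,0.041,0,0,0,0,0.002,0.001,0.044,0,0,0,0,0.002,0.001,0.047,0,0,0,0,0.002,0.001,0.05,0,0,0,0,0.002,0.001,0.053,0,0,0,0,0.002,0.001,0.056,0,0,0,0]

```text
t: 2.6
eef_pos: [0.4359, -0.0377, 0.1265]
tool_rot: [0.001, 0.757, 0.654, 0.0]
contact_force: [-2.3, -0.0, 7.5]
gripper_width: -0.002
grasp_force: 4.0
```

>>> arm_command:
  commands: [0,0,0.003,0,0,0,0,0,0,0.006,0,0,0,0,0,0,0.009,0,0,0,0,0,0,0.012,0,0,0,0,0,0,0.015,0,0,0,0,0,0,0.017,0,0,0,0,0,0,0.018,0,0,0,0,0,0,0.018,0,0,0,0]

```text
t: 3.4
eef_pos: [0.436, -0.0377, 0.1088]
tool_rot: [0.001, 0.757, 0.654, 0.0]
contact_force: [-4.0, -1.0, 10.5]
gripper_width: 0.0
grasp_force: 5.5
```

>>> arm_command:
  commands: [0,0,0.001,0,0,0,0,0,0,0.002,0,0,0,0,0,0,0.003,0,0,0,0,0,0,0.003,0,0,0,0]

```text
t: 3.8
eef_pos: [0.4362, -0.0377, 0.1083]
tool_rot: [0.002, 0.757, 0.653, -0.001]
contact_force: [-16.0, -0.3, 49.1]
gripper_width: 0.001
grasp_force: 24.4
```

The stop is felt: z stalls at 0.108 with the force rising to 49 N, so this is a full press. Now I'll release slowly.

>>> arm_command:
  commands: [0,0,-0.004,0,0,0,0,0,0,-0.009,0,0,0,0,0,0,-0.014,0,0,0,0,0,0,-0.02,0,0,0,0,0,0,-0.026,0,0,0,0,0,0,-0.034,0,0,0,0,0,0,-0.07,0,0,0,0,0,0,-0.1,0,0,0,0]

```text
t: 4.6
eef_pos: [0.4347, -0.0371, 0.2053]
tool_rot: [-0.001, 0.757, 0.654, -0.0]
contact_force: [0.1, -0.1, 0.8]
gripper_width: 0.001
grasp_force: 0.0
```

```bash
python3 - <<'E'
from h import *
c=snap("scene","pics/s2.png"); d=snap("top","pics/t2.png")
a=cv2.resize(d["img"][170:290,280:450,::-1],None,fx=2.3,fy=2.3); b=cv2.resize(c["img"][180:300,170:310,::-1],None,fx=2.3,fy=2.3); cv2.imwrite("pics/x2.png",np.hstack([a,b]))
E
python3 go.py 0.567 -0.032 0.18 81.7
```

```text
t 4.7 pos [ 0.4376 -0.0372  0.2079] F [ 0.4  0.3 -0.1] w -0.0014003535070101502 q [ 0.49  0.16 -0.59  2.09  0.11  0.92 -0.31]
shift [0.024  0.1271 0.0288] turn [ 0.37 -0.02 -0.06]
```

View pics/x2.png

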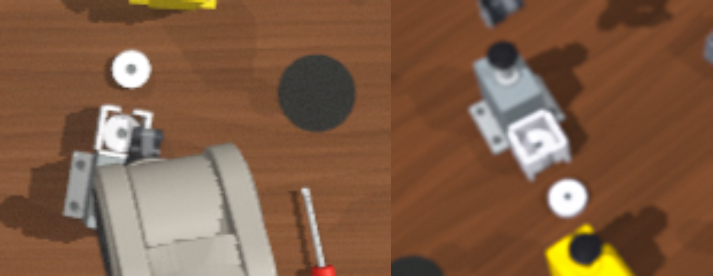

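One foot lies in front of the gate, at top (337,200) and scene (247,266). The plunger is up and the other feet are still in the magazine. I'll measure the foot.

```bash
cat > foot.py <<'E'
import sys
from h import *
def foot(c,u,v,r=16):
    u,v=int(u),int(v); im=c["img"][v-r:v+r,u-r:u+r].astype(int); m=(im.min(2)>125).astype(np.uint8)
    k=cv2.findContours(m,0,2)[0]; k=max(k,key=cv2.contourArea); (x,y),_,_=cv2.minAreaRect(k)if len(k)<5 else cv2.fitEllipse(k)
    return onz(c,x+u-r,y+v-r,.012),(x+u-r,y+v-r),cv2.contourArea(k)
E
python3 - <<'E'
from foot import *
print(foot(load("pics/t2.npz"),337,200)); print(foot(load("pics/s2.npz"),247,266))
E
```

```text
(array([ 0.5622508, -0.0606374,  0.012    ]), (336.5272274017334, 199.45090866088867), 202.0)
(array([ 0.56244429, -0.0602359 ,  0.012     ]), (246.2851676940918, 265.5013236999512), 203.0)
```

>>> arm_command:
  commands: [0.034,0.127,0,0,0,0,0.33,0.034,0.127,0,0,0,0,0.33,0.034,0.127,0,0,0,0,0.33,0.034,0.127,0.04,0,0,0,0.33,0.034,0.127,0.085,0,0,0,0.33,0.034,0.127,0.13,0,0,0,0.33,0.034,0.127,0.17,0,0,0,0.33,0.034,0.127,0.18,0,0,0,0.33]

```text
t: 5.5
eef_pos: [0.5618, -0.0224, 0.0196]
tool_rot: [-0.003, 0.757, 0.654, -0.003]
contact_force: [-0.7, 1.0, 1.2]
gripper_width: 0.329
grasp_force: 0.0
```

```bash
python3 go.py 0.568 -0.022 0.003 81.85
python3 - <<'E'
from h import *
c=snap("scene","pics/s3.png");cv2.imwrite("pics/s3c.png",cv2.resize(c["img"][170:300,170:310,::-1],None,fx=4,fy=4))
E
```

```text
t 5.5 pos [ 0.5618 -0.0224  0.0196] F [-0.7  1.   1.2] w 0.32852959595966874 q [ 0.28  0.63 -0.45  1.94  0.42  0.68 -0.58]
shift [0.0014 0.0063 0.0165] turn [-0.51  0.06 -0.18]
```

View pics/s3c.png

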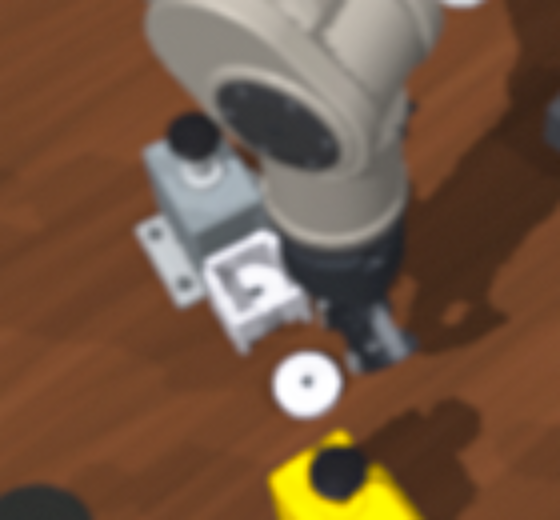

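The fingers stand behind the foot, clear of the magazine, and the foot is at crop (307,383). Lowering to bench height.

>>> arm_command:
  commands: [0.001,0.003,0.008,0,0,0,0.33,0.001,0.003,0.012,0,0,0,0.33,0.001,0.003,0.012,0,0,0,0.33,0.001,0.003,0.014,0,0,0,0.33,0.001,0.003,0.014,0,0,0,0.33]

```text
t: 6.05
eef_pos: [0.5693, -0.0219, 0.011]
tool_rot: [0.0, 0.757, 0.654, 0.0]
contact_force: [0.1, -0.8, -0.2]
gripper_width: 0.328
grasp_force: 0.0
```

```bash
python3 go.py 0.568 -0.022 0.003 81.85
```

```text
t 6.05 pos [ 0.5693 -0.0219  0.011 ] F [ 0.1 -0.8 -0.2] w 0.32841956305558645 q [ 0.27  0.64 -0.44  1.93  0.44  0.66 -0.59]
shift [-0.0003 -0.0013  0.008 ] turn [ 0.07  0.   -0.21]
```

>>> arm_command:
  commands: [0,-0.001,0.004,0,0,0,0.33,0,-0.001,0.007,0,0,0,0.33,0,-0.001,0.008,0,0,0,0.33,0,-0.001,0.009,0,0,0,0.33,0,-0.001,0.009,0,0,0,0.33]

```text
t: 6.55
eef_pos: [0.5679, -0.0216, 0.0011]
tool_rot: [-0.0, 0.757, 0.654, -0.0]
contact_force: [-0.0, 0.2, -0.1]
gripper_width: 0.333
grasp_force: 0.0
```

No bench contact yet at z≈0.001. I'll start the push with a gentle ramp, 1 mm higher.

>>> arm_command:
  commands: [-0.007,0,-0.001,0,0,0,0.33,-0.015,0,-0.001,0,0,0,0.33,-0.025,0,-0.001,0,0,0,0.33,-0.037,0,-0.001,0,0,0,0.33,-0.049,0,-0.001,0,0,0,0.33,-0.061,0,-0.001,0,0,0,0.33,-0.071,0,-0.001,0,0,0,0.33,-0.078,0,-0.001,0,0,0,0.33]

```text
t: 7.35
eef_pos: [0.5564, -0.1003, 0.0023]
tool_rot: [0.0, 0.757, 0.653, -0.0]
contact_force: [0.4, -0.3, 0.4]
gripper_width: 0.327
grasp_force: 0.2
```

```bash
python3 go.py 0.5373 -0.2352 0.002 81.85
python3 - <<'E'
from h import *
c=snap("scene","pics/s4.png");d=snap("top","pics/t4.png")
a=cv2.resize(d["img"][170:290,310:450,::-1],None,fx=2.5,fy=2.5); b=cv2.resize(c["img"][220:340,150:290,::-1],None,fx=2.5,fy=2.5);cv2.imwrite("pics/x4.png",np.hstack([a,b]))
E
```

```text
t 7.35 pos [ 0.5564 -0.1003  0.0023] F [ 0.4 -0.3  0.4] w 0.32653861877605644 q [ 0.4   0.65 -0.44  1.95  0.45  0.64 -0.47]
shift [-0.1363  0.0009  0.0003] turn [-0.    0.02 -0.28]
```

View pics/x4.png

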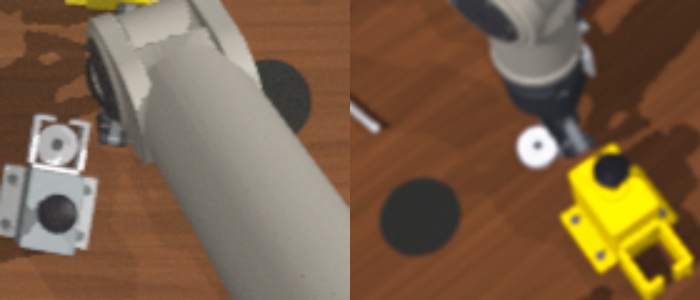

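The foot, at scene (225,279), is riding ahead of the fingers and is on course to the patch. The feeder still holds its feet. I'll continue the push.

>>> arm_command:
  commands: [-0.007,0,0,0,0,0,0.33,-0.017,0.001,0,0,0,0,0.33,-0.029,0.001,0,0,0,0,0.33,-0.041,0.001,0,0,0,0,0.33,-0.053,0.001,0,0,0,0,0.33,-0.065,0.001,0,0,0,0,0.33,-0.075,0.001,0,0,0,0,0.33,-0.08,0.001,0,0,0,0,0.33]

```text
t: 8.25
eef_pos: [0.5456, -0.1798, 0.0022]
tool_rot: [0.0, 0.757, 0.653, -0.0]
contact_force: [-0.1, 0.0, 0.3]
gripper_width: 0.332
grasp_force: 0.2
```

```bash
python3 go.py 0.5373 -0.2352 0.002 81.85
python3 - <<'E'
from foot import *
c=snap("scene","pics/s5.png"); o=get_obs()["eef_pos"]
print(foot(load("pics/s4.npz"),225,279)); e=np.array(o)+[-.0036,-.025,.01]; print(e,foot(c,*proj(c,e)))
E
```

```text
t 8.25 pos [ 0.5456 -0.1798  0.0022] F [-0.1  0.   0.3] w 0.33171630316566797 q [ 0.54  0.66 -0.44  1.92  0.45  0.65 -0.32]
shift [-0.0561 -0.0001  0.0003] turn [-0.01  0.03 -0.3 ]
(array([ 0.55483025, -0.12577358,  0.012     ]), (224.36096477508545, 278.64802169799805), 193.0)
[ 0.54192527 -0.20518389  0.01220713] (array([ 0.54349007, -0.20629147,  0.012     ]), (196.17549896240234, 294.665771484375), 183.5)
```

>>> arm_command:
  commands: [-0.007,0,0,0,0,0,0.33,-0.017,-0.001,0,0,0,0,0.33,-0.028,-0.001,0,0,0,0,0.33,-0.038,-0.001,0,0,0,0,0.33,-0.046,-0.001,0,0,0,0,0.33,-0.051,-0.001,0,0,0,0,0.33,-0.054,-0.001,0,0,0,0,0.33,-0.054,-0.001,0,0,0,0,0.33]

```text
t: 9.1
eef_pos: [0.5371, -0.2318, 0.0023]
tool_rot: [0.0, 0.757, 0.654, -0.0]
contact_force: [-0.3, 0.6, -0.6]
gripper_width: 0.325
grasp_force: 0.0
```

>>> arm_command:
  commands: [0.01,0,0,0,0,0,0.33,0.02,0,0,0,0,0,0.33,0.03,0,0,0,0,0,0.33,0.03,0,-0.04,0,0,0,0.33,0.03,0,-0.09,0,0,0,0.33,0.06,0,-0.13,0,0,0,0.33,0.06,0,-0.16,0,0,0,0.33,0.06,0,-0.16,0,0,0,0.33]

```text
t: 9.9
eef_pos: [0.5492, -0.1698, 0.1672]
tool_rot: [0.003, 0.756, 0.655, 0.002]
contact_force: [0.2, 0.0, 0.6]
gripper_width: 0.329
grasp_force: 0.0
```

```bash
python3 - <<'E'
from foot import *
c=snap("scene","pics/s6.png"); d=snap("top","pics/t6.png"); o=get_obs(); print(o["t"],o["eef_pos"])
e=[.534,-.26,.01]; print(foot(c,*proj(c,e))); print(foot(d,*proj(d,e)))
a=cv2.resize(d["img"][170:290,310:450,::-1],None,fx=2.5,fy=2.5); b=cv2.resize(c["img"][190:340,140:290,::-1],None,fx=2,fy=2);cv2.imwrite("pics/x6.png",np.hstack([a,b]))
E
```

```text
10.0 [ 0.54609512 -0.17120021  0.16272114]
(array([ 0.5348729 , -0.25697564,  0.012     ]), (177.70690727233887, 304.51275062561035), 219.5)
(array([ 0.6793899 , -0.27642183,  0.012     ]), (423.6274662017822, 150.62939453125), 309.0)
```

View pics/x6.png

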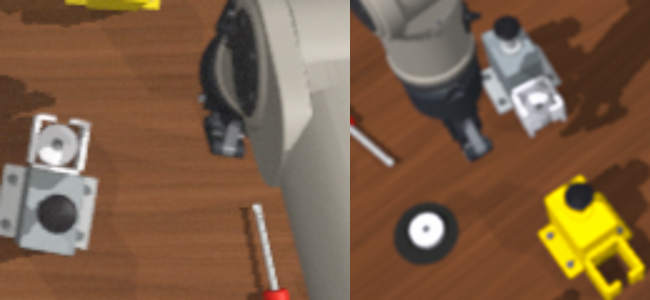

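The foot lies wholly on the patch at scene (178,305), about 3 mm from its middle. The plunger is up, the feeder is intact and the arm is clear of everything.

```bash
python3 -c "
from station import hand_in
print(hand_in())"
```

```text
the job is handed in; nothing more can be done
None
```

I handed the job in at about 10 s: one full press ejected a single foot, and I slid it onto the rubber patch about 3 mm from the middle; the plunger is up, the other feet are still in the feeder, and I saw no bystander moved.

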